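Free the cam lock, push the catch carriage under the nozzle, lock it

TASK

On the green nozzle test stand, swing the red-knobbed cam lever all the way forward to its free stop, so that the brass cam turns its low side to the carriage; push the carriage by its yellow plate fully home to the front stop, bringing the glass cylinder under the nozzle; then swing the lever all the way back to lock the carriage there. Fingertip pushes do it all: nothing is to be picked up, the glass stays standing in its seat untouched, and the things lying about stay where they are.

Things in the scene. Friction and masses are not known exactly. Their poses are not given: they have to be found in the camera images.
- stand: nozzle test stand bolted to the bench, green base plate 12 mm thick, spanning x -185..185, y -130..120 mm about the origin (underside, on the carriage's centre line). x points forward (away from the robot within 25 degrees), the way the carriage slides home; y left, z up. Front stop at x 158 mm. A 25 mm post at (105, 95) mm holds a boom stub 290 mm above the bench, over to y -41 mm
- carriage (a joint): slide of the carriage along the stand's x axis, m: 0 = fully back, 0.100 = fully home at the front stop; friction about 3 N, stays where left. Aluminium plate 200 x 100 mm, top 46 mm above the bench. While the cam's lobe points at the carriage, the follower block runs against the lobe at 0.015 to 0.021 and the carriage goes no further
- push_plate (a point): centre of the rear (robot-side) face of the yellow upright push plate with a rubber pad, on the rear end of the carriage; the plate is 72 mm wide (along the stand's y) and 10 mm thick, and stands from 46 to 102 mm above the bench; this point is 80 mm above the bench and moves with the carriage. Behind it, towards the robot, nothing stands higher than 26 mm above the bench
- follower_block (a point): front right corner, at mid-height (33 mm above the bench), of the steel follower block on the carriage's right (-y) edge; the block is 54 mm long, running back from here, and 12 mm wide
- cam (a joint): turn of the cam and its lever about the vertical cam axis, rad, counter-clockwise from above, hard stops at both ends: 0 = locked (lobe points at the carriage, lever back to the robot and out to the right), 1.83 = free (lever forward and out to the right). The lobe clears the follower block above 1.2. Stays where left; 3.5 to 5 N at the knob turns it. It turns fully to 0 only with the carriage back or home
- cam_axis (a point): point on the cam's axis at the top of the brass cam plate, 34 mm above the bench; the cam stands on the right side of the carriage, at (-67.5, -81.5) mm in the stand's frame, with a hub of 26 mm diameter rising to 66 mm above the bench
- cam_lobe (a point): tip of the brass cam's lobe (its high point), 30 mm from the cam axis, 28 mm above the bench; the low side of the cam is 18 mm from the axis
- lever_knob (a point): middle of the red upright knob on the end of the cam lever, 90 mm from the cam axis and 82 mm above the bench; the knob is 23 mm in diameter and stands from 58 to 106 mm above the bench, on a flat steel lever arm 18 mm wide whose top is 57 mm above the bench. Push the knob sideways, along its circle about the cam axis
- cylinder: green glass measuring cylinder, loose, 168 mm tall, 34 mm outside diameter, round foot 58 mm; stands upright with its foot in a black ring on the carriage, 165 mm ahead of the push plate's rear face; origin at the centre of its underside, 46 mm above the bench, z up. Top 214 mm above the bench
- seat (a point): centre of the cylinder's seat on the carriage's top: a black ring of 72 mm outside and 62 mm inside diameter, 11 mm high; moves with the carriage
- nozzle (a point): outlet of the lilac ceramic tip of the brass nozzle over the front of the stand, 228 mm above the bench, at (105, 0) mm in the stand's frame; the seat comes under it when the carriage is home
- tip_a: loose lilac ceramic spray tip, 19 mm flange, 16 mm high, on the left side of the stand's base plate; origin under its centre; leave alone
- tip_b: the second loose lilac ceramic tip, as the first; leave alone
- boom_clamp: loose steel boom clamp, 56 x 36 x 64 mm, on the bench right of the stand; origin under its centre; leave alone
- nozzle_body: loose brass nozzle body, 28 mm diameter, 44 mm high, on the bench left of the stand; origin under its centre; leave alone
- brush: loose nozzle brush lying on the bench left of the stand, about 200 mm long; leave alone
- washer_jar: glass jar with steel cap, 64 mm diameter, 75 mm high, on the bench to the robot's left; leave alone
- oil_can: blue can, 60 mm diameter, 130 mm high, on the bench to the robot's right; leave alone
Things that resemble listed ones, but are neither listed nor needed, are in the scene too. Several things have the shape of the cylinder; the one meant has the colours described above.

How it is judged (in metres and radians):
On the way, in this order (a step that is already met when the one before it is completed fails the run):
1. the cam is turned to its low side while the carriage is still back (value of joint cam above 1.4 rad and value of joint carriage below 0.03 m), for 0.1 s.
2. the carriage is pushed home with the cam still low (value of joint carriage above 0.096 m and value of joint cam above 1.2 rad), for 0.2 s.
3. the cam is turned back and locks the carriage at home (value of joint cam below 0.25 rad and value of joint carriage above 0.096 m), for 0.2 s.
At the end, for the whole second after the job is handed in: the carriage is home (within 4 mm of its 100 mm travel), the cam is back at its locked stop (within 0.25 rad), and the glass cylinder stands upright and still in its seat under the nozzle (within 12 mm) (all of step 3 and velocity of joint cam below 0.05 rad/s and angle between cylinder's own z axis and vertical below 0.08 rad and distance between cylinder and seat below 0.008 m and horizontal distance between cylinder and nozzle below 0.012 m and linear speed of cylinder below 0.02 m/s); the robot touches nothing.
It fails at once if the glass cylinder is tipped, lifted or taken out of its seat (angle between cylinder's own z axis and vertical above 0.3 rad or distance between cylinder and seat above 0.02 m).
It fails at once if the robot touches the glass cylinder (contact force between any of the fingers, the arm and cylinder above 0.5 N).
It fails at once if a bystander is moved or picked up (distance of any of tip_a, tip_b, boom_clamp, nozzle_body, brush, washer_jar, oil_can from where it was at the start of the episode above 0.02 m).
It also fails if it takes over 61 s, if anything falls off the work surface, if the arm or the gripper's body presses on something with over 40 N, if the wrist force passes 120 N, or if a joint passes its speed limit or range.

ROBOT

A 6-joint arm with a two-finger parallel gripper is mounted at the origin on the work surface. World frame = base frame: x ahead of the robot, y to its left, z up, the work surface at z = 0. Lengths are in mm, angles in rad, forces in N, time in s.
With the tool pointing down it reaches from about 300 to 775 mm from the base axis. Payload 14.6 kg.
Tool frame: the origin (TCP) lies at the very end of the fingers, on their centre line; the grasp point (between the pads) lies 19 mm behind it; z points along the fingers, y is the direction in which the jaws open and shut (so a half turn about z gives the same grasp; the last joint's range is limited). The gripper opens to 94 mm and grips with 3 to 60 N. Pads are 16 mm wide; open, the fingers measure 119 mm over their backs; the gripper's body (75 mm by 177 mm) begins 78 mm behind the grasp point.
Start: joints at [1.104, 0.3, 1.521, -0, 1.321, -0.067], TCP at [214.075, 506.617, 205.446] pointing down, gripper open.
Joint ranges: [-3.03, 3.03], [-0.79, 2.21], [0.23, 2.52], [-1.04, 4.18], [0, 3.07], [-2.55, 2.55]. Speed limits (rad/s): [2.22, 2.22, 2.57, 3.14, 3.14, 3.14].

INTERFACE

Orientations are given as [roll, pitch, yaw] about the fixed x, y, z axes, in that order (R = Rz(yaw) Ry(pitch) Rx(roll)).
In Python, from cell import manip gives the robot as it stands.
- The arm moves only by the shell command python3 -m inch 'ROWS' [FORCE]. ROWS is a JSON object of lists of equal length, an entry for each row: "grip": the opening, from -1 (shut) to 1 (fully open), so that 0 is half open; "travel": the shift along the world's x, y, z in cm, a list of three; "turn": the turn, a rotation vector about the world's x, y, z in degrees, a list of three. A call has 1 to 10 rows; each row is the pose to reach, as a shift and turn from the pose measured when the call began; what a row does not reach only later rows make up. A row lasts 1/8 s, in which the tool goes at most 62.5 mm and 10.7 degrees, less where a joint would pass 70% of its speed; a pose out of reach is approached as far as the arm can. A call with a gripper value outside its range is refused whole. The fingers move at their own pace and stop on an object; FORCE is the grip in N (left out, the last holds). Time passes only in rows, so rows that repeat a pose let the fingers close. It gives the time, the measured TCP pose, the force and the opening at its end, in the units of the state.
- manip.read_state(): the state, without advancing time (a new reading comes with each control period).
- manip.camera(name): name is "scene" or "top" or "wrist"; returns (picture, depth): 384x512x3 uint8, red, green, blue; 384x512 float32, mm along the optical axis (not along the pixel's ray), 0 where there is no reading.
- manip.calibration(name): a dict with "fx", "fy", "cx", "cy" (pixels), "k1" (the pictures are not rectified: a ray, as slopes to the right and down, at radius r is drawn at 1 + k1 r^2 times it, then the intrinsics apply), "world_from_camera" (4x4, takes a point from camera to world coordinates). Camera axes: x right, y up, looking along -z (the intrinsics and any distortion apply to the point x, -y, -z); pixel columns grow to the right and rows downward; lengths in mm; the calibration is good to about 2 mm. A picture is of the moment at which its call begins: read the wrist's pose just before it. calibration takes no time and is no camera call; for the wrist camera it gives the pose at the moment of the call.
- manip.sign_off(): hands the job in, once; it reports no verdict.
Trained networks look in the newest picture that a camera, given by its name, has taken for a name from the list of things; names that differ only in an ending like _2 or _b are one class to them, and where a whole thing is asked for, a point or a joint stands for the part that bears it (a point fixed in the world has none). Each returns a list of dicts, best first, with "p" (0 to 1); they miss things now and then, are a little off and sometimes report something else, mostly with a low value. They report only what shows in the picture. A call takes as long as a camera call. They do not tell look-alikes from the thing itself.
- manip.look_for(camera, label): "bbox" ([left, top, right, bottom] in pixels, round what is visible of it).
The state is a dict: "clock": time; "joints": joint angles; "qd": joint speeds; "effort": joint torques, N m; "eef_pos": TCP position; "eef_rot": TCP orientation; "wrist_force": force on the tool from outside, world axes, zero at the start; "moment": the same for the moment, N m; "finger_gap": finger opening in mm.
Only numpy, scipy, OpenCV 4.12 (cv2) and the standard library are available. Lean on these libraries where they do the work, as an engineer would, in place of code of your own. Each camera call takes 0.05 s, during which the arm holds its last target.

## Working session

There is one attempt and no reset: what is moved stays moved. The work goes in short steps, Python scripts to look and compute and a shell command to move; the robot and the scene stay as the last step left them, time stands still between calls to the robot, and variables do not carry over. Pictures are saved under pics/ and viewed, and the job is handed in when it is done.

```bash
mkdir -p pics; ls; python3 - <<'E'
from cell import manip
import cv2,numpy as np
print(manip.read_state())
for n in ("scene","top"):
    p,d=manip.camera(n)
    cv2.imwrite(f"pics/{n}0.png",cv2.cvtColor(p,cv2.COLOR_RGB2BGR)); np.save(f"{n}0.npy",d)
    print(n,manip.calibration(n))
    for l in ("lever_knob","push_plate","cam_axis","cam_lobe","cylinder","follower_block","nozzle","seat") if n=="top" else ("lever_knob","push_plate","cylinder"):
        print(l,[(np.round(r["bbox"]).tolist(),round(r["p"],2)) for r in manip.look_for(n,l)][:3])
E
```

```text
pics
{'clock': 0.0, 'joints': array([ 1.10441376e+00,  3.00478180e-01,  1.52160519e+00, -5.25755320e-05,
        1.32068268e+00, -6.65921904e-02]), 'qd': array([-0.00016995,  0.0013754 ,  0.00024927, -0.00083744,  0.00197914,
        0.00029957]), 'effort': array([ 2.06467776e-03, -5.31797898e+01, -3.52752221e+01,  7.09346286e-02,
        2.42553593e-02, -7.89992328e-05]), 'eef_pos': array([213.96383351, 506.38218019, 204.87224376]), 'eef_rot': array([-3.14041846e+00, -2.72704736e-05,  2.74181531e+00]), 'wrist_force': array([ 0.13095271, -0.01941092, -0.42771969]), 'moment': array([ 0.02006502, -0.03506868,  0.02445304]), 'finger_gap': 93.7488560694505}
scene {'fx': 422.291974013899, 'fy': 422.291974013899, 'cx': 262.2967078172437, 'cy': 191.03980451660445, 'k1': -0.10810231845682654, 'world_from_camera': array([[-7.64075678e-01, -4.20959039e-01,  4.88857695e-01,
         1.14396565e+03],
       [ 6.44901484e-01, -4.78384045e-01,  5.96029178e-01,
         7.05093492e+02],
       [-1.70421483e-02,  7.70676452e-01,  6.36998722e-01,
         9.21131712e+02],
       [ 0.00000000e+00,  0.
[... 694 characters left out ...]
24740e-01,
         1.33281811e+03],
       [ 0.00000000e+00,  0.00000000e+00,  0.00000000e+00,
         1.00000000e+00]])}
lever_knob [([234.0, 175.0, 269.0, 201.0], 0.74)]
push_plate [([199.0, 160.0, 242.0, 212.0], 0.74)]
cam_axis [([166.0, 112.0, 265.0, 228.0], 0.69), ([205.0, 151.0, 222.0, 176.0], 0.59), ([234.0, 175.0, 266.0, 198.0], 0.58)]
cam_lobe [([231.0, 174.0, 264.0, 199.0], 0.76), ([200.0, 158.0, 243.0, 214.0], 0.47)]
cylinder [([124.0, 144.0, 155.0, 168.0], 0.84), ([279.0, 172.0, 294.0, 192.0], 0.71), ([115.0, 169.0, 148.0, 191.0], 0.57)]
follower_block [([202.0, 157.0, 237.0, 213.0], 0.77)]
nozzle [([164.0, 110.0, 265.0, 224.0], 0.9)]
seat [([204.0, 159.0, 244.0, 218.0], 0.76)]
```

View pics/scene0.png

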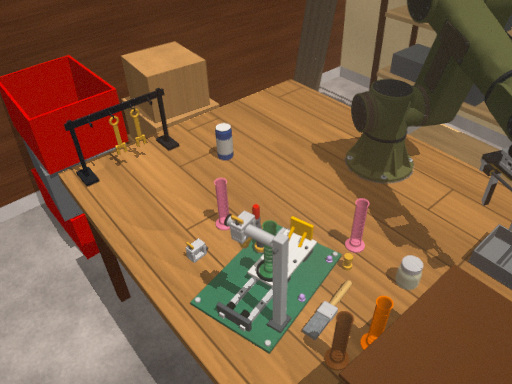

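View pics/top0.png

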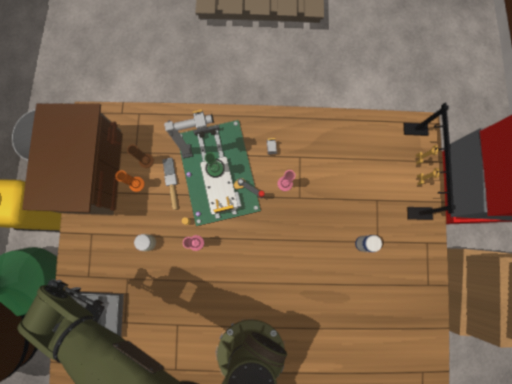

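```bash
python3 - <<'E'
import cv2
p=cv2.imread("pics/top0.png");cv2.imwrite("pics/top0z.png",cv2.resize(p[95:245,110:310],None,fx=4,fy=4,interpolation=cv2.INTER_CUBIC))
p=cv2.imread("pics/scene0.png");cv2.imwrite("pics/scene0z.png",cv2.resize(p[150:320,180:400],None,fx=3.5,fy=3.5,interpolation=cv2.INTER_CUBIC))
E
```

```text
(no output)
```

View pics/top0z.png

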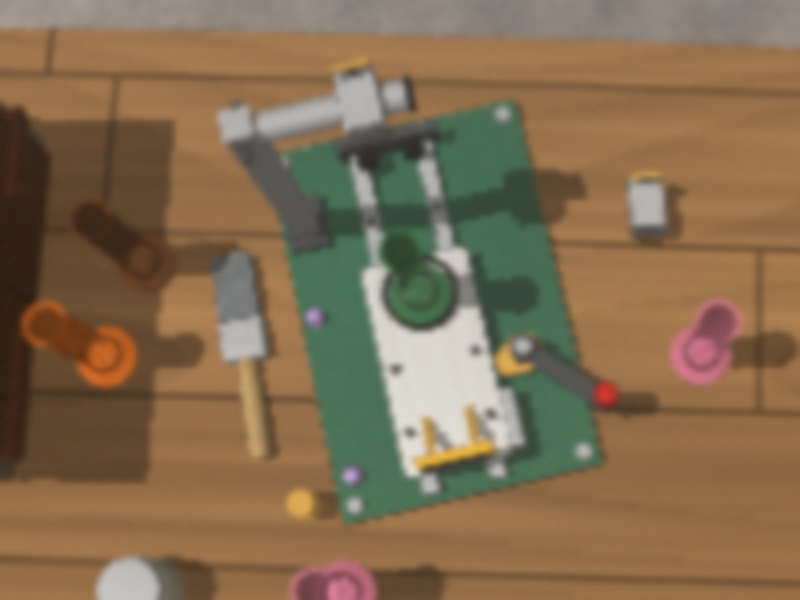

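View pics/scene0z.png

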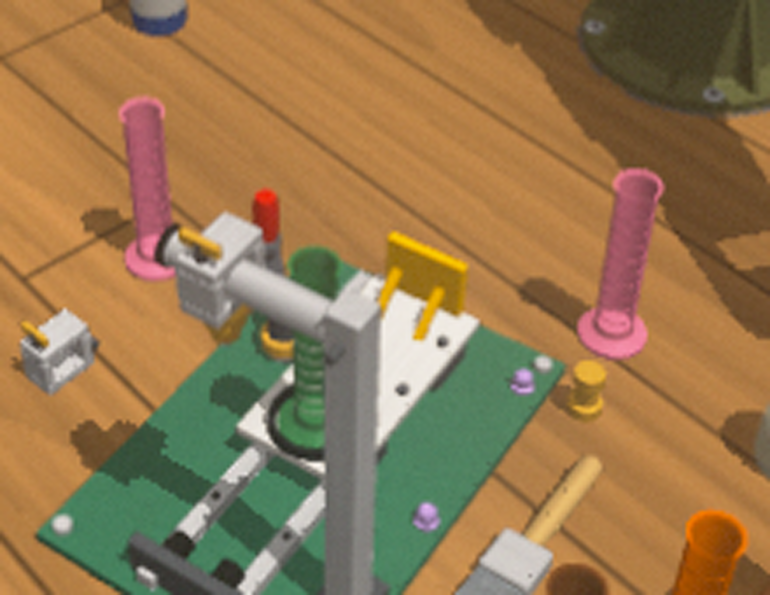

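The top view shows the stand rotated about 13°. In zoomed pixels the base corners are about (520,100), (605,462), (345,522) and (283,155), the hub is at (522,347), the knob at (605,395) and the yellow plate at about (455,456). A pink look-alike cylinder stands right of the knob.

```bash
cat > h.py <<'E'
import numpy as np,cv2
from cell import manip
def ray(c,u,v):
    k=c["k1"]; D=np.array([k,0,0,0.]); K=np.array([[c["fx"],0,c["cx"]],[0,c["fy"],c["cy"]],[0,0,1]])
    s=cv2.undistortPoints(np.array([[[u,v]]],float),K,D)[0,0]
    T=c["world_from_camera"]; return T[:3,3],T[:3,:3]@np.array([s[0],-s[1],-1])
def atz(c,u,v,z):
    o,d=ray(c,u,v); return (o+d*(z-o[2])/d[2])
def proj(c,P):
    T=np.linalg.inv(c["world_from_camera"]); p=T[:3,:3]@np.array(P)+T[:3,3]
    a=np.array([p[0],-p[1]])/-p[2]; a=a*(1+c["k1"]*(a@a)); return np.array([c["fx"]*a[0]+c["cx"],c["fy"]*a[1]+c["cy"]])
def S(p,x,y,z): # p=(X,Y,th)
    return np.array([p[0]+x*np.cos(p[2])-y*np.sin(p[2]),p[1]+x*np.sin(p[2])+y*np.cos(p[2]),z])
E
python3 - <<'E'
from h import *
from scipy.optimize import least_squares
c=manip.calibration("top"); s=manip.calibration("scene")
tz=lambda u,v:(np.array([u,v])+.5)/4+[110,95]-.5
sz=lambda u,v:(np.array([u,v])+.5)/3.5+[180,150]-.5
obs=[(c,tz(520,100),(185,-130,12)),(c,tz(605,462),(-185,-130,12)),(c,tz(345,522),(-185,120,12)),(c,tz(283,155),(185,120,12)),(c,tz(522,347),(-67.5,-81.5,66)),
(s,sz(37,535),(185,-130,12)),(s,sz(565,365),(-185,120,12))]
f=lambda p:np.concatenate([proj(k,S(p,*q))-uv for k,uv,q in obs])
r=least_squares(f,[500,80,.2],x_scale=[100,100,1]); print(r.x,np.round(r.fun.reshape(-1,2),1))
p=r.x; np.save("stand.npy",p)
kn=atz(c,*tz(605,395),106); hub=S(p,-67.5,-81.5,66); print("knob",kn,"hub",hub,"hubmeas",atz(c,*tz(522,347),66),np.linalg.norm((kn-hub)[:2]))
print("knob stand angle deg",np.degrees(np.arctan2(kn[1]-hub[1],kn[0]-hub[0])-p[2]))
pl=[atz(c,*tz(417,467),102),atz(c,*tz(493,452),102)];print("plate top rear",pl, "pred q=0 guess via seat")
R=lambda P:np.array([[np.cos(p[2]),np.sin(p[2])],[-np.sin(p[2]),np.cos(p[2])]])@(P[:2]-p[:2])
print("plate in stand",[R(x) for x in pl],"knob",R(kn))
for n in ((420,292),):print("seat",R(atz(c,*tz(*n),57)))
for n,z,uv in (("pinkfoot",0,(700,350)),("clamp top",64,(648,205)),("tipb",28,(352,475)),("tipa",28,(316,317)),("pink rear",0,(343,590))):print(n,atz(c,*tz(*uv),z),R(atz(c,*tz(*uv),z)))
E
```

```text
[6.68648823e+02 1.48420169e+02 2.53202849e-01] [[-0.6 -0.2]
 [-0.3  0.9]
 [-0.3  0.8]
 [-3.7 -0.2]
 [ 0.6 -0. ]
 [-2.2 -1.8]
 [-0.5 -0.3]]
knob [575.48303442 -21.09956577 106.        ] hub [623.71729257  52.60963926  66.        ] hubmeas [623.54432158  54.76715742  66.        ] 88.08853821965856
knob stand angle deg -137.70762111866773
plate top rear [array([507.80277942, 142.14263873, 102.        ]), array([522.82764439,  75.97576346, 102.        ])] pred q=0 guess via seat
plate in stand [array([-157.29003493,   34.21552177]), array([-159.31943389,  -33.60544467])] knob [-132.66090707 -140.77602176]
seat [6.16309206 1.28052923]
pinkfoot [ 637.15457575 -114.34401964    0.        ] [ -96.3140513 -246.4964704]
clamp top [761.61751848 -58.18518709  64.        ] [  38.24852001 -223.30696869]
tipb [505.30609447 210.21552475  28.        ] [-142.65444921  100.7433421 ]
tipa [653.82699277 251.77799224  28.        ] [ 11.54251459 103.77522166]
pink rear [399.19755647 217.88434641   0.        ] [-243.45863683  134.74846553]
```

```bash
python3 - <<'E'
from h import *
from scipy.optimize import least_squares
c=manip.calibration("top"); s=manip.calibration("scene")
tz=lambda u,v:(np.array([u,v])+.5)/4+[110,95]-.5
sz=lambda u,v:(np.array([u,v])+.5)/3.5+[180,150]-.5
obs=[(c,tz(520,100),(185,-130,12)),(c,tz(605,462),(-185,-130,12)),(c,tz(345,522),(-185,120,12)),(c,tz(522,347),(-67.5,-81.5,66)),
(c,tz(417,467),(-160,36,102)),(c,tz(493,452),(-160,-36,102)),
(s,sz(37,535),(185,-130,12)),(s,sz(565,365),(-185,120,12)),(s,sz(388,235),(-155,-36,102)),(s,sz(467,268),(-155,36,102))]
f=lambda p:np.concatenate([proj(k,S(p,*q))-uv for k,uv,q in obs])
r=least_squares(f,[500,80,.2],x_scale=[100,100,1],loss="soft_l1"); print(r.x,np.round(f(r.x).reshape(-1,2),1))
p=r.x; np.save("stand.npy",p)
hub=S(p,-67.5,-81.5,66); kn=atz(c,*tz(605,395),106)
k2=atz(s,*sz(264,197),106);print(kn,k2,hub)
for k in(kn,k2):print(np.linalg.norm((k-hub)[:2]),np.degrees(np.arctan2(k[1]-hub[1],k[0]-hub[0])-p[2]))
print("plate",S(p,-160,0,80),S(p,-60,0,80), "yaw needed",np.degrees(p[2]))
E
```

```text
[6.68640663e+02 1.51472373e+02 2.61994460e-01] [[-1.8 -0.4]
 [-0.8  0.4]
 [-0.7  0.9]
 [-0.1 -0.3]
 [-0.8  0.8]
 [ 0.2 -0.2]
 [-1.4 -0.5]
 [-0.  -0.1]
 [-0.3 -0.6]
 [-0.8 -0.2]]
[575.48303442 -21.09956577 106.        ] [578.01482556 -19.56294319 106.        ] [624.55318703  55.27053059  66.        ]
90.77594117030117 -137.73317789913966
88.12416176332076 -136.88833957082224
plate [514.10061153 110.03117856  80.        ] [610.68814348 135.93192512  80.        ] yaw needed 15.011176822985977
```

```bash
python3 -m inch '{"grip":[-1,-1,-1,-1,-1,-1,-1,-1,-1,-1],"travel":[[3.4,-5,0],[6.8,-10,0],[10.2,-15,0],[13.6,-20,0],[17,-25.2,0],[20.4,-30.3,0],[23.8,-35.4,0],[27.2,-40.5,0],[30.5,-45.6,0],[33.9,-50.6,0]],"turn":[[0,0,-6],[0,0,-12],[0,0,-18],[0,0,-24],[0,0,-30],[0,0,-36],[0,0,-42],[0,0,-48],[0,0,-52],[0,0,-52]]}' 30
python3 -m inch '{"grip":[-1,-1],"travel":[[0,0,0],[0,0,0]],"turn":[[0,0,0],[0,0,0]]}'
```

```text
clock: 1.9
eef_pos: [553.9, -1.3, 205.6]
eef_rot: [3.141, 0.0, 1.833]
wrist_force: [0.7, 1.2, -0.1]
finger_gap: 0.9
clock: 2.15
eef_pos: [553.7, -1.1, 205.4]
eef_rot: [-3.142, -0.0, 1.833]
wrist_force: [-0.6, -0.3, -0.8]
finger_gap: 0.5
```

```bash
python3 - <<'E'
from h import *
n="wrist";c=manip.calibration(n);p,d=manip.camera(n);b=cv2.cvtColor(p,cv2.COLOR_RGB2BGR)
P=np.load("stand.npy");hub=S(P,-67.5,-81.5,66)
for a in (-137.5,):
    a=np.radians(a)+P[2];k=hub+[90*np.cos(a),90*np.sin(a),40]
    for q in (k,hub,S(P,-160,36,102),S(P,-160,-36,102)):
        u=proj(c,q);print(u);cv2.drawMarker(b,tuple(int(x) for x in u),(255,0,255),0,12,1)
cv2.imwrite("pics/wrist1.png",b)
E
```

```text
[274.30673681 214.61926476]
[335.47101496 147.63881617]
[246.38315981  16.3331045 ]
[247.0857249  103.36650928]
```

View pics/wrist1.png

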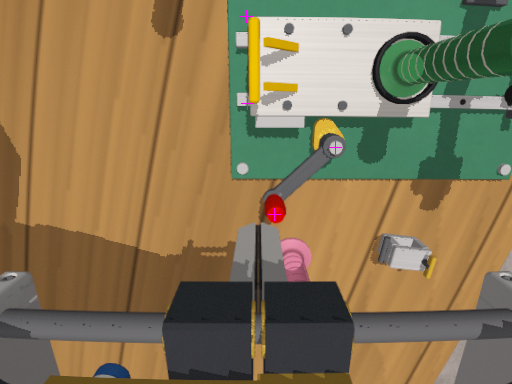

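The projected knob (274,214), hub (335,148) and plate edges land on their pictures, so the stand pose holds. Next is going down beside the knob.

```bash
python3 -m inch '{"grip":[-1,-1,-1,-1,-1],"travel":[[0,0,-4],[0,0,-8],[0,0,-12],[0,0,-13],[0,0,-13]],"turn":[[0,0,0],[0,0,0],[0,0,0],[0,0,0],[0,0,0]]}'
python3 - <<'E'
from h import *
H=S(np.load("stand.npy"),-67.5,-81.5,0);e=manip.read_state()["eef_pos"]
for a in range(-140,-25,10):
    r=np.radians(a);print(a,np.round((H[:2]+88*np.array([np.cos(r),np.sin(r)])-e[:2])/10,1))
E
```

```text
clock: 2.82
eef_pos: [553.7, 0.1, 76.4]
eef_rot: [3.141, -0.0, 1.835]
wrist_force: [0.9, 0.2, 0.5]
finger_gap: 0.2
-140 [ 0.3 -0.1]
-130 [ 1.4 -1.2]
-120 [ 2.7 -2.1]
-110 [ 4.1 -2.8]
-100 [ 5.6 -3.2]
-90 [ 7.1 -3.3]
-80 [ 8.6 -3.2]
-70 [10.1 -2.8]
-60 [11.5 -2.1]
-50 [12.7 -1.2]
-40 [13.8 -0.1]
-30 [14.7  1.1]
```

```bash
python3 -m inch '{"grip":[-1,-1,-1,-1,-1,-1,-1,-1,-1,-1],"travel":[[0.8,-0.6,0],[1.4,-1.2,0],[2,-1.7,0],[2.7,-2.1,0],[3.4,-2.5,0],[4.1,-2.8,0],[4.8,-3,0],[5.6,-3.2,0],[6.3,-3.3,0],[7.1,-3.3,0]],"turn":[[0,0,0],[0,0,0],[0,0,0],[0,0,0],[0,0,0],[0,0,0],[0,0,0],[0,0,0],[0,0,0],[0,0,0]]}'
python3 - <<'E'
from h import *
p,d=manip.camera("wrist");cv2.imwrite("pics/wrist2.png",cv2.cvtColor(p,cv2.COLOR_RGB2BGR))
H=S(np.load("stand.npy"),-67.5,-81.5,0);e=manip.read_state()["eef_pos"]
print(e)
for a in range(-90,-20,10):
    r=np.radians(a);print(a,np.round((H[:2]+88*np.array([np.cos(r),np.sin(r)])-e[:2])/10,1))
E
```

```text
clock: 4.08
eef_pos: [625.1, -32.9, 76.4]
eef_rot: [3.141, -0.0, 1.835]
wrist_force: [-2.7, 0.8, 0.3]
finger_gap: 0.6
[625.78561074 -32.93285436  76.38725654]
-90 [-0.1  0. ]
-80 [1.4 0.2]
-70 [2.9 0.6]
-60 [4.3 1.2]
-50 [5.5 2.1]
-40 [6.6 3.2]
-30 [7.5 4.4]
```

View pics/wrist2.png

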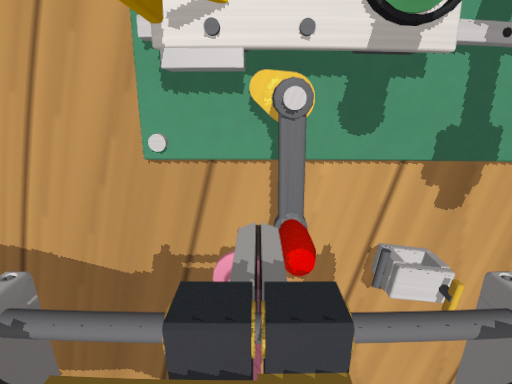

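The finger is behind the knob and the lever is about halfway round, with the lobe pointing back. I'll continue along the circle.

```bash
python3 -m inch '{"grip":[-1,-1,-1,-1,-1,-1,-1,-1,-1],"travel":[[0.7,0.1,0],[1.4,0.2,0],[2.2,0.4,0],[2.9,0.6,0],[3.6,0.9,0],[4.3,1.2,0],[4.9,1.6,0],[5.5,2.1,0],[6,2.6,0]],"turn":[[0,0,0],[0,0,0],[0,0,0],[0,0,0],[0,0,0],[0,0,0],[0,0,0],[0,0,0],[0,0,0]]}'
python3 -m inch '{"grip":[-1,-1],"travel":[[0.3,0.3,0],[0.5,0.6,0]],"turn":[[0,0,0],[0,0,0]]}'
python3 - <<'E'
from h import *
p,d=manip.camera("wrist");cv2.imwrite("pics/wrist3.png",cv2.cvtColor(p,cv2.COLOR_RGB2BGR))
p,d=manip.camera("top");cv2.imwrite("pics/top3.png",cv2.resize(cv2.cvtColor(p,cv2.COLOR_RGB2BGR)[95:245,110:310],None,fx=4,fy=4,interpolation=cv2.INTER_CUBIC))
H=S(np.load("stand.npy"),-67.5,-81.5,0);e=manip.read_state()["eef_pos"]
print(e,manip.read_state()["wrist_force"],np.degrees(np.arctan2(*(e-H)[1::-1])))
E
```

```text
clock: 5.25
eef_pos: [680.1, -11.4, 75.4]
eef_rot: [-3.123, 0.002, 1.834]
wrist_force: [-76.4, -42.2, 31.9]
finger_gap: 0.1
clock: 5.5
eef_pos: [679.7, -11.5, 75.7]
eef_rot: [-3.105, 0.006, 1.832]
wrist_force: [-66.9, -42.1, 32.0]
finger_gap: 0.4
[679.62215639 -11.65360644  75.73145305] [-60.53669491 -34.7404014   28.71865363] -50.55051756794065
```

View pics/wrist3.png

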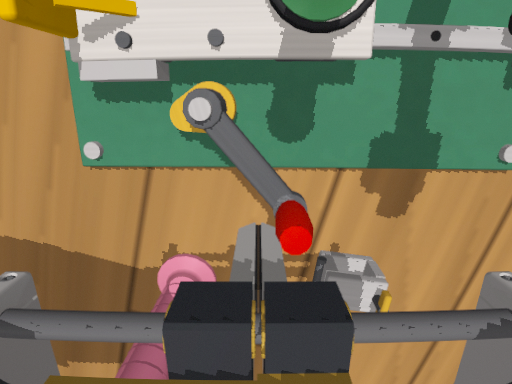

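```bash
python3 - <<'E'
from h import *
s=manip.read_state();print(s["wrist_force"],s["moment"],s["joints"],s["eef_rot"])
p,d=manip.camera("scene");cv2.imwrite("pics/scene3.png",cv2.resize(cv2.cvtColor(p,cv2.COLOR_RGB2BGR)[60:320,140:460],None,fx=2.3,fy=2.3,interpolation=cv2.INTER_CUBIC))
E
```

```text
[-60.53669491 -34.7404014   28.71865363] [-6.15915467 10.92157828  0.32377563] [-0.06401253  0.72593973  1.19584041 -0.01850157  1.25231793 -0.31837427] [-3.10523165  0.00631072  1.83135181]
```

View pics/top3.png

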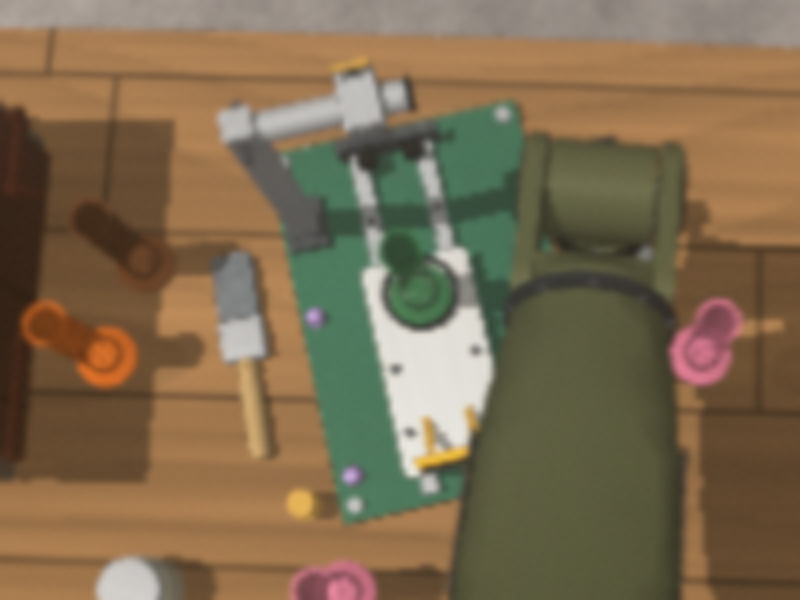

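View pics/scene3.png

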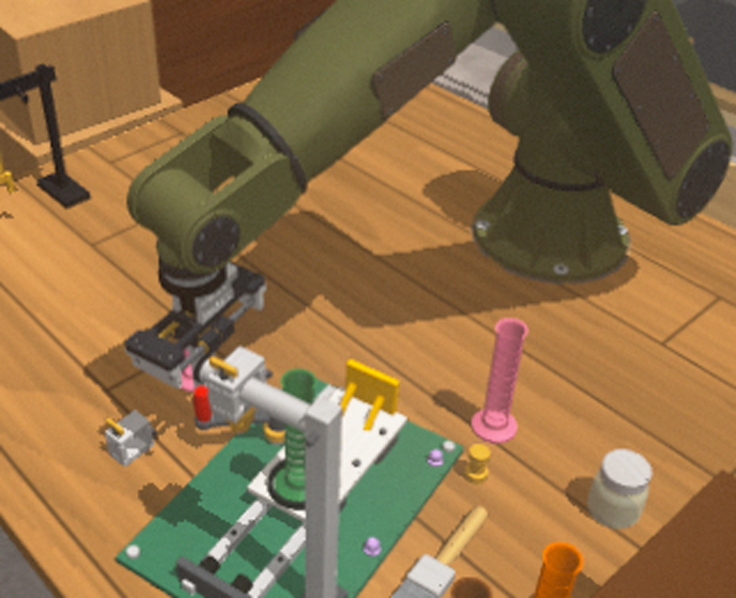

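```bash
python3 - <<'E'
from h import *
c=manip.calibration("wrist");P=np.load("stand.npy");H=S(P,-67.5,-81.5,66)
k=atz(c,296,239,106);h=atz(c,200,108,66);print(k,h,H)
for hh in (h,H):
  v=(k-hh)[:2];print(np.linalg.norm(v),np.degrees(np.arctan2(v[1],v[0])-P[2]))
p=cv2.imread("pics/wrist3.png")
for d in (-60,-50,-45,-40,-33):
    a=np.radians(d)+P[2];u=proj(c,H+[90*np.cos(a),90*np.sin(a),40]);print(d,u)
E
```

```text
[698.13812198   5.60551747 106.        ] [624.9292688   56.02401187  66.        ] [624.55318703  55.27053059  66.        ]
88.89072370728312 -49.566126307887345
88.77700253927354 -49.02794952924689
-60 [271.39852167 256.47245255]
-50 [295.20555388 242.1771374 ]
-45 [306.32897153 233.42963797]
-40 [316.824669   223.63376569]
-33 [330.30194793 208.20065688]
```

The moment matches a fingertip contact on the knob, pushed along its tangent. Counting the lobe's starting offset of about 0.29 rad, the lever is at its free stop, about 1.83 rad. I'll back off, lift, and go behind the push plate.

```bash
python3 -m inch '{"grip":[-1,-1,-1,-1,-1],"travel":[[-1,-0.8,0],[-1.5,-1.2,0],[-1.5,-1.2,3],[-1.5,-1.2,8],[-1.5,-1.2,10]],"turn":[[0,0,0],[0,0,0],[0,0,0],[0,0,0],[0,0,0]]}'
python3 - <<'E'
from h import *
print(manip.read_state()["wrist_force"],manip.read_state()["eef_rot"],S(np.load("stand.npy"),-195,0,0)-manip.read_state()["eef_pos"])
p,d=manip.camera("wrist");c=manip.calibration("wrist");P=np.load("stand.npy")
b=cv2.cvtColor(p,cv2.COLOR_RGB2BGR)
for q in ((-160,36,102),(-160,-36,102),(-67.5,-81.5,66)):
    cv2.drawMarker(b,tuple(int(x) for x in proj(c,S(P,*q))),(255,0,255),0,12,1)
cv2.imwrite("pics/wrist4.png",b)
E
```

```text
clock: 6.28
eef_pos: [666.1, -23.2, 179.3]
eef_rot: [-3.111, 0.008, 1.832]
wrist_force: [0.0, -0.5, -0.0]
finger_gap: 0.5
[ 0.03413906 -0.54314564 -0.01864254] [-3.11095052  0.00774791  1.83180903] [-185.8478756   124.13749061 -179.26946288]
```

View pics/wrist4.png

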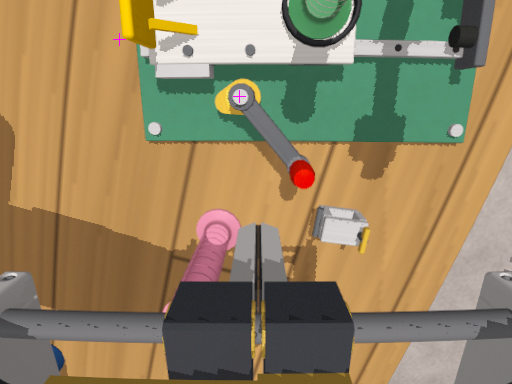

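The lever rests forward and the lobe points back, away from the follower. The carriage is still back.

```bash
python3 -m inch '{"grip":[-1,-1,-1,-1,-1,-1,-1,-1,-1],"travel":[[-4.6,3.1,0],[-9.3,6.2,0],[-14,9.3,0],[-18.6,12.4,0],[-18.6,12.4,0],[-18.6,12.4,-4],[-18.6,12.4,-8],[-18.6,12.4,-11],[-18.6,12.4,-11]],"turn":[[0,0,0],[0,0,0],[0,0,0],[0,0,0],[0,0,0],[0,0,0],[0,0,0],[0,0,0],[0,0,0]]}'
python3 - <<'E'
from h import *
P=np.load("stand.npy");e=manip.read_state()["eef_pos"]
print(e,"contact",S(P,-173,0,0)-e,"home",S(P,-72.5,0,0)-e)
p,d=manip.camera("wrist");cv2.imwrite("pics/wrist5.png",cv2.cvtColor(p,cv2.COLOR_RGB2BGR))
E
```

```text
clock: 7.45
eef_pos: [480.1, 100.5, 69.0]
eef_rot: [-3.109, 0.008, 1.832]
wrist_force: [0.3, 0.5, 1.0]
finger_gap: 0.6
[480.14530079 100.51200803  69.00000933] contact [ 21.39893158   6.15207347 -69.00000933] home [118.46940119  32.18232376 -69.00000933]
```

View pics/wrist5.png

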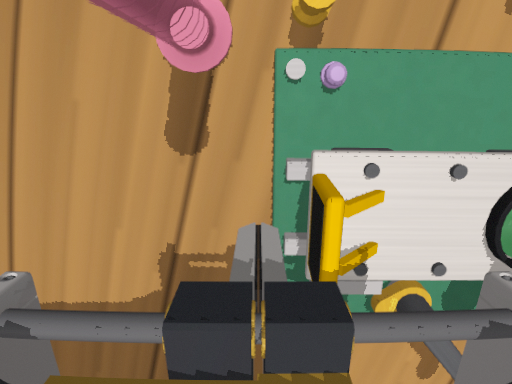

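The closed finger sits at about (258,225), in line with the middle of the yellow plate at about (330,230). Pushing gently.

```bash
python3 -m inch '{"grip":[-1,-1,-1,-1,-1,-1,-1,-1,-1,-1],"travel":[[0.8,0.2,0],[1.4,0.4,0],[1.9,0.5,0],[2.4,0.6,0],[3,0.8,0],[3.6,1,0],[4.3,1.2,0],[5,1.4,0],[5.7,1.6,0],[6.4,1.8,0]],"turn":[[0,0,0],[0,0,0],[0,0,0],[0,0,0],[0,0,0],[0,0,0],[0,0,0],[0,0,0],[0,0,0],[0,0,0]]}'
python3 -m inch '{"grip":[-1,-1,-1,-1,-1,-1,-1],"travel":[[0.7,0.2,0],[1.4,0.4,0],[2.1,0.6,0],[2.8,0.75,0],[3.4,0.9,0],[3.9,1.05,0],[4.3,1.15,0]],"turn":[[0,0,0],[0,0,0],[0,0,0],[0,0,0],[0,0,0],[0,0,0],[0,0,0]]}'
python3 - <<'E'
from h import *
P=np.load("stand.npy");s=manip.read_state();e=s["eef_pos"];print(e,s["wrist_force"])
print("home",S(P,-72.5,0,0)-e)
E
```

```text
clock: 8.75
eef_pos: [545.4, 118.8, 70.5]
eef_rot: [-3.112, 0.008, 1.832]
wrist_force: [-3.0, -2.6, -0.2]
finger_gap: 0.6
clock: 9.62
eef_pos: [588.6, 130.6, 70.5]
eef_rot: [-3.111, 0.008, 1.832]
wrist_force: [-4.0, 0.9, 0.5]
finger_gap: 0.3
[588.58834925 130.56209391  70.50177347] [-3.96592333  0.92434055  0.5371289 ]
home [ 10.02635274   2.13223788 -70.50177347]
```

Pushing at about 4 N, with 10 mm to go.

```bash
python3 -m inch '{"grip":[-1,-1,-1,-1],"travel":[[0.3,0.1,0],[0.6,0.15,0],[0.85,0.2,0],[0.9,0.2,0]],"turn":[[0,0,0],[0,0,0],[0,0,0],[0,0,0]]}'
python3 -m inch '{"grip":[-1,-1,-1],"travel":[[0.2,0.05,0],[0.35,0.1,0],[0.35,0.1,0]],"turn":[[0,0,0],[0,0,0],[0,0,0]]}'
```

```text
clock: 10.12
eef_pos: [597.6, 132.7, 70.5]
eef_rot: [-3.111, 0.008, 1.832]
wrist_force: [-5.0, 1.6, 1.4]
finger_gap: 0.5
clock: 10.5
eef_pos: [597.6, 132.8, 70.5]
eef_rot: [-3.102, 0.007, 1.832]
wrist_force: [-35.3, -7.5, 18.7]
finger_gap: 0.2
```

Front stop reached: the force rose to 35 N with no movement. Backing off and checking.

```bash
python3 -m inch '{"grip":[-1,-1,-1,-1,-1],"travel":[[-1,-0.3,0],[-3,-0.8,0],[-3,-0.8,4],[-3,-0.8,9],[-3,-0.8,11]],"turn":[[0,0,0],[0,0,0],[0,0,0],[0,0,0],[0,0,0]]}'
python3 - <<'E'
from h import *
P=np.load("stand.npy");s=manip.read_state();e=s["eef_pos"];print(e,s["wrist_force"])
H=S(P,-67.5,-81.5,0)
for a in (-8,-12):
    r=np.radians(a);t=H+90*np.array([np.cos(r),np.sin(r),0]);print(a,t,t-e)
print("behind",S(P,-80,-125,0)-e)
for n in("wrist","scene"):
    c=manip.calibration(n);p,d=manip.camera(n);b=cv2.cvtColor(p,cv2.COLOR_RGB2BGR)
    for q in ((-60,36,102),(-60,-36,102),(105,0,228)):
        cv2.drawMarker(b,tuple(int(x) for x in proj(c,S(P,*q))),(255,0,255),0,8,1)
    if n=="scene": b=cv2.resize(b[150:320,180:400],None,fx=3.5,fy=3.5,interpolation=cv2.INTER_CUBIC)
    cv2.imwrite(f"pics/{n}6.png",b)
E
```

```text
clock: 11.12
eef_pos: [568.7, 124.7, 183.8]
eef_rot: [-3.107, 0.008, 1.832]
wrist_force: [0.1, 0.3, 0.4]
finger_gap: 0.6
[568.7032168  124.74707639 183.84420704] [0.07921862 0.25355637 0.38860078]
-8 [713.67731321  42.7449515    0.        ] [ 144.97409641  -82.00212489 -183.84420704]
-12 [712.58647109  36.55847841   0.        ] [ 143.88325429  -88.18859798 -183.84420704]
behind [  55.04335349 -114.72971552 -183.84420704]
```

View pics/wrist6.png

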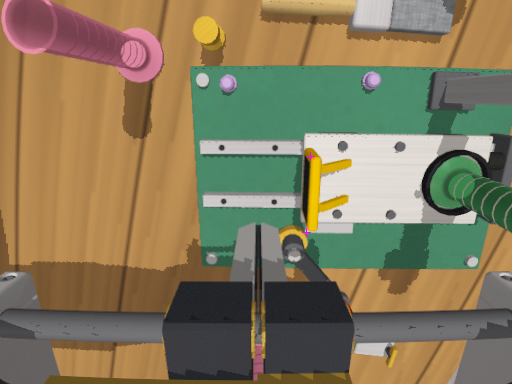

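View pics/scene6.png

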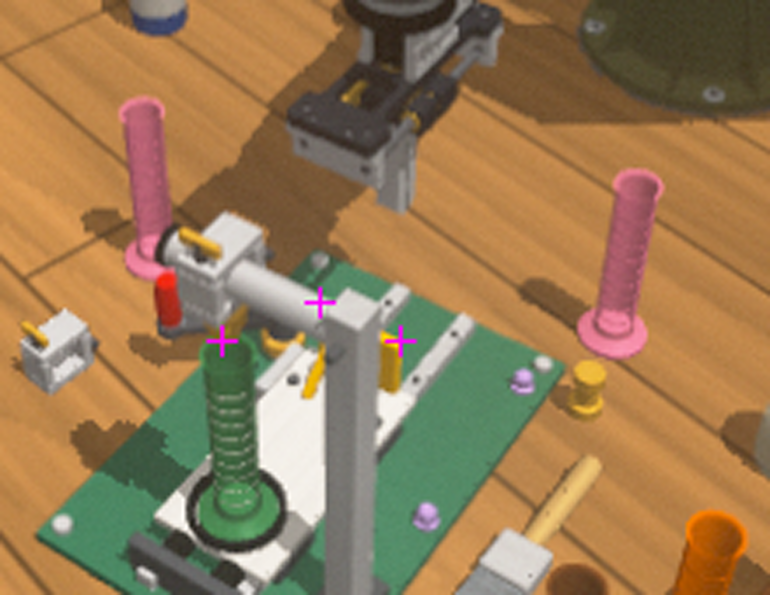

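The plate stands on the home markers and the glass is upright under the nozzle. Next is the front side of the knob, passing behind the boom at height.

```bash
python3 -m inch '{"grip":[-1,-1,-1,-1,-1,-1,-1,-1],"travel":[[1.8,-3.8,0],[3.6,-7.6,0],[5.5,-11.5,0],[8,-10.8,0],[11,-9.7,0],[14.4,-8.5,0],[14.4,-8.5,0],[14.4,-8.5,0]],"turn":[[0,0,0],[0,0,0],[0,0,0],[0,0,0],[0,0,0],[0,0,0],[0,0,0],[0,0,0]]}'
python3 - <<'E'
from h import *
P=np.load("stand.npy");c=manip.calibration("wrist");p,d=manip.camera("wrist");b=cv2.cvtColor(p,cv2.COLOR_RGB2BGR)
H=S(P,-67.5,-81.5,66);a=np.radians(-49)+P[2]
cv2.drawMarker(b,tuple(int(x) for x in proj(c,H+[90*np.cos(a),90*np.sin(a),40])),(255,0,255),0,8,1)
cv2.imwrite("pics/wrist7.png",b)
E
```

```text
clock: 12.22
eef_pos: [712.2, 39.5, 181.8]
eef_rot: [-3.106, 0.008, 1.832]
wrist_force: [-1.6, 0.6, 0.1]
finger_gap: 0.5
```

View pics/wrist7.png

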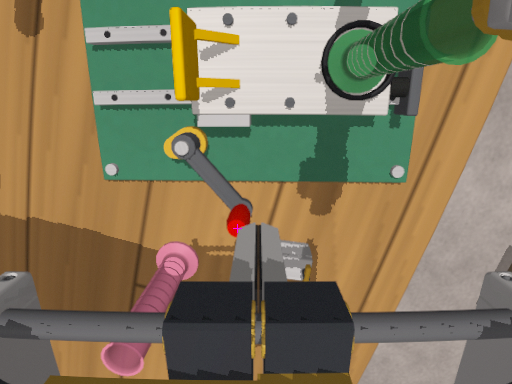

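```bash
python3 -m inch '{"grip":[-1,-1,-1,-1,-1],"travel":[[0,0,-4],[0,0,-8],[0,0,-10],[0,0,-10.5],[0,0,-10.5]],"turn":[[0,0,0],[0,0,0],[0,0,0],[0,0,0],[0,0,0]]}'
python3 - <<'E'
from h import *
H=S(np.load("stand.npy"),-67.5,-81.5,0);s=manip.read_state();e=s["eef_pos"];print(s["wrist_force"])
for a in range(-10,-131,-10):
    r=np.radians(a);print(a,np.round((H[:2]+89*np.array([np.cos(r),np.sin(r)])-e[:2])/10,1))
E
```

```text
clock: 12.9
eef_pos: [712.6, 39.3, 78.9]
eef_rot: [-3.108, 0.009, 1.831]
wrist_force: [0.2, 0.1, -0.0]
finger_gap: 0.8
[ 0.1845624   0.1377348  -0.02418262]
-10 [-0.  0.]
-20 [-0.4 -1.4]
-30 [-1.1 -2.9]
-40 [-2.  -4.1]
-50 [-3.1 -5.2]
-60 [-4.4 -6.1]
-70 [-5.8 -6.8]
-80 [-7.3 -7.2]
-90 [-8.8 -7.3]
-100 [-10.4  -7.2]
-110 [-11.8  -6.8]
-120 [-13.3  -6.1]
-130 [-14.5  -5.2]
```

```bash
python3 -m inch '{"grip":[-1,-1,-1,-1,-1,-1,-1,-1,-1,-1],"travel":[[-0.2,-0.7,0],[-0.4,-1.4,0],[-0.7,-2.2,0],[-1.1,-2.9,0],[-1.5,-3.5,0],[-2,-4.1,0],[-2.5,-4.7,0],[-3.1,-5.2,0],[-3.7,-5.7,0],[-4.4,-6.1,0]],"turn":[[0,0,0],[0,0,0],[0,0,0],[0,0,0],[0,0,0],[0,0,0],[0,0,0],[0,0,0],[0,0,0],[0,0,0]]}'
python3 - <<'E'
from h import *
p,d=manip.camera("wrist");cv2.imwrite("pics/wrist8.png",cv2.cvtColor(p,cv2.COLOR_RGB2BGR))
H=S(np.load("stand.npy"),-67.5,-81.5,0);s=manip.read_state();e=s["eef_pos"];print(e,s["wrist_force"])
for a in range(-60,-131,-5):
    r=np.radians(a);print(a,np.round((H[:2]+89*np.array([np.cos(r),np.sin(r)])-e[:2])/10,1))
E
```

```text
clock: 14.15
eef_pos: [668.2, -22.0, 78.9]
eef_rot: [-3.108, 0.009, 1.831]
wrist_force: [3.1, 3.3, -0.3]
finger_gap: 0.5
[667.60673491 -22.4119566   78.90087683] [1.36728038 0.6538668  0.38879571]
-60 [0.1 0.1]
-65 [-0.5 -0.3]
-70 [-1.3 -0.6]
-75 [-2.  -0.8]
-80 [-2.8 -1. ]
-85 [-3.5 -1.1]
-90 [-4.3 -1.1]
-95 [-5.1 -1.1]
-100 [-5.9 -1. ]
-105 [-6.6 -0.8]
-110 [-7.3 -0.6]
-115 [-8.1 -0.3]
-120 [-8.8  0.1]
-125 [-9.4  0.5]
-130 [-10.   1.]
```

View pics/wrist8.png

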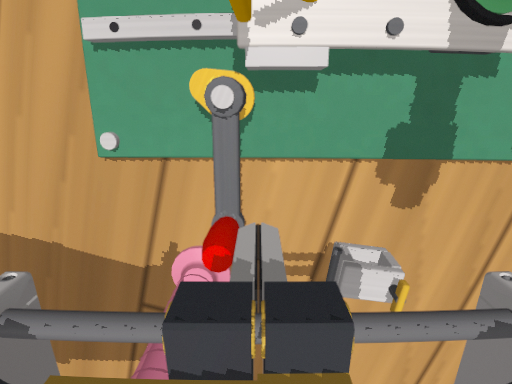

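The lever is about halfway back, with the knob at (217,250) to the left of the finger. Continuing.

```bash
python3 -m inch '{"grip":[-1,-1,-1,-1,-1,-1,-1,-1,-1],"travel":[[-0.6,-0.3,0],[-1.3,-0.6,0],[-2,-0.8,0],[-2.8,-1,0],[-3.5,-1.1,0],[-4.3,-1.1,0],[-5.1,-1.1,0],[-5.9,-1,0],[-6.6,-0.8,0]],"turn":[[0,0,0],[0,0,0],[0,0,0],[0,0,0],[0,0,0],[0,0,0],[0,0,0],[0,0,0],[0,0,0]]}'
python3 - <<'E'
from h import *
p,d=manip.camera("wrist");cv2.imwrite("pics/wrist9.png",cv2.cvtColor(p,cv2.COLOR_RGB2BGR))
H=S(np.load("stand.npy"),-67.5,-81.5,0);s=manip.read_state();e=s["eef_pos"];print(e,s["wrist_force"])
for a in range(-100,-136,-5):
    r=np.radians(a);print(a,np.round((H[:2]+89*np.array([np.cos(r),np.sin(r)])-e[:2])/10,1))
E
```

```text
clock: 15.32
eef_pos: [601.3, -30.7, 79.1]
eef_rot: [-3.108, 0.009, 1.831]
wrist_force: [3.9, 0.4, 0.0]
finger_gap: 0.3
[600.69909597 -30.46591544  79.07832756] [ 2.54808722  0.06683631 -0.36396368]
-100 [ 0.8 -0.2]
-105 [ 0.1 -0. ]
-110 [-0.7  0.2]
-115 [-1.4  0.5]
-120 [-2.1  0.9]
-125 [-2.7  1.3]
-130 [-3.3  1.8]
-135 [-3.9  2.3]
```

View pics/wrist9.png

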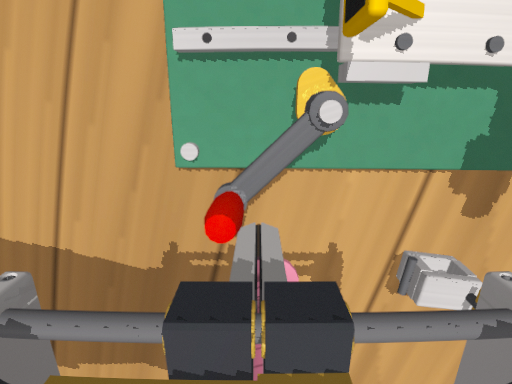

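```bash
python3 -m inch '{"grip":[-1,-1,-1,-1],"travel":[[-0.6,0.2,0],[-1.2,0.4,0],[-1.7,0.7,0],[-2.1,0.9,0]],"turn":[[0,0,0],[0,0,0],[0,0,0],[0,0,0]]}'
python3 -m inch '{"grip":[-1,-1],"travel":[[-0.3,0.2,0],[-0.5,0.35,0]],"turn":[[0,0,0],[0,0,0]]}'
```

```text
clock: 15.88
eef_pos: [579.3, -21.5, 79.1]
eef_rot: [-3.107, 0.009, 1.831]
wrist_force: [3.4, -2.0, 0.3]
finger_gap: 0.7
clock: 16.12
eef_pos: [574.2, -17.8, 79.1]
eef_rot: [-3.107, 0.009, 1.831]
wrist_force: [3.6, -1.9, -0.3]
finger_gap: 0.5
```

```bash
python3 -m inch '{"grip":[-1,-1],"travel":[[-0.3,0.25,0],[-0.5,0.45,0]],"turn":[[0,0,0],[0,0,0]]}'
python3 - <<'E'
from h import *
c=manip.calibration("wrist");p,d=manip.camera("wrist");b=cv2.cvtColor(p,cv2.COLOR_RGB2BGR)
P=np.load("stand.npy");H=S(P,-67.5,-81.5,66)
for dd in (-140,-147,-154):
    a=np.radians(dd)+P[2];u=proj(c,H+[90*np.cos(a),90*np.sin(a),40]);print(dd,u);cv2.drawMarker(b,tuple(int(x) for x in u),(255,0,255),0,8,1)
cv2.imwrite("pics/wrist10.png",b)
E
```

```text
clock: 16.38
eef_pos: [572.8, -16.2, 79.8]
eef_rot: [-3.116, 0.017, 1.831]
wrist_force: [36.4, -29.7, -19.0]
finger_gap: 0.6
-140 [255.00519626 257.97389257]
-147 [243.35043816 244.02854422]
-154 [233.31760936 228.44305921]
```

View pics/wrist10.png

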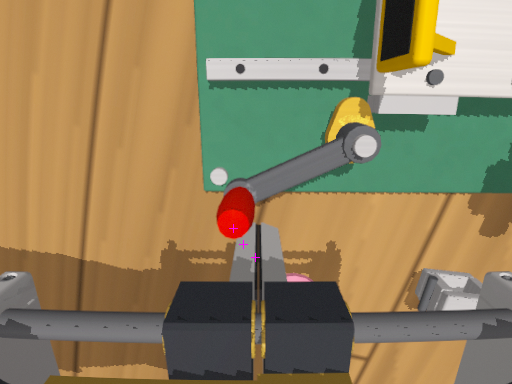

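The force rose to 47 N and the knob at (235,223) sits on the -154° marker, so this is the locked stop. Backing off, lifting and checking.

```bash
python3 -m inch '{"grip":[-1,-1,-1,-1,-1,-1],"travel":[[1,-0.8,0],[1.8,-1.5,0],[1.8,-1.5,4],[1.8,-1.5,9],[1.8,-1.5,13],[1.8,-1.5,13]],"turn":[[0,0,0],[0,0,0],[0,0,0],[0,0,0],[0,0,0],[0,0,0]]}'
python3 -m inch '{"grip":[-1,-1,-1,-1,-1],"travel":[[-6,0,0],[-12,0,0],[-17,0,0],[-20,0,0],[-20,0,0]],"turn":[[0,0,0],[0,0,0],[0,0,0],[0,0,0],[0,0,0]]}'
python3 - <<'E'
from h import *
P=np.load("stand.npy");H=S(P,-67.5,-81.5,66)
print(manip.read_state()["wrist_force"])
for n in("wrist","scene","top"):
    c=manip.calibration(n);p,d=manip.camera(n);b=cv2.cvtColor(p,cv2.COLOR_RGB2BGR)
    a=np.radians(-154)+P[2]
    for q in (S(P,-60,36,102),S(P,-60,-36,102),H+[90*np.cos(a),90*np.sin(a),40],S(P,105,0,214)):
        cv2.drawMarker(b,tuple(int(round(x)) for x in proj(c,q)),(255,0,255),0,5,1)
    if n=="scene": b=cv2.resize(b[150:320,180:400],None,fx=3.5,fy=3.5,interpolation=cv2.INTER_CUBIC)
    if n=="top": b=cv2.resize(b[95:245,110:310],None,fx=4,fy=4,interpolation=cv2.INTER_CUBIC)
    cv2.imwrite(f"pics/{n}11.png",b)
E
```

```text
clock: 17.18
eef_pos: [591.7, -31.3, 212.8]
eef_rot: [-3.12, 0.019, 1.831]
wrist_force: [-0.5, -0.2, -0.1]
finger_gap: 0.8
clock: 17.8
eef_pos: [390.2, -31.1, 212.1]
eef_rot: [-3.119, 0.018, 1.831]
wrist_force: [0.2, -0.2, 0.4]
finger_gap: 0.5
[ 0.21308169 -0.22191246  0.4201771 ]
```

View pics/wrist11.png

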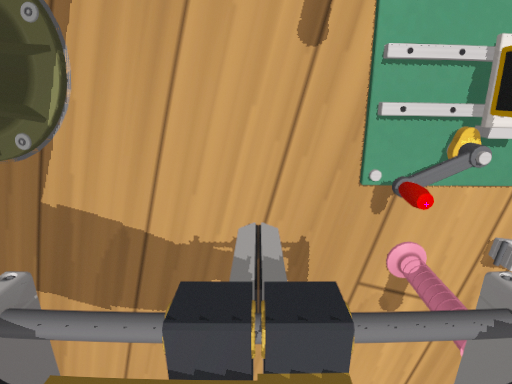

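View pics/scene11.png

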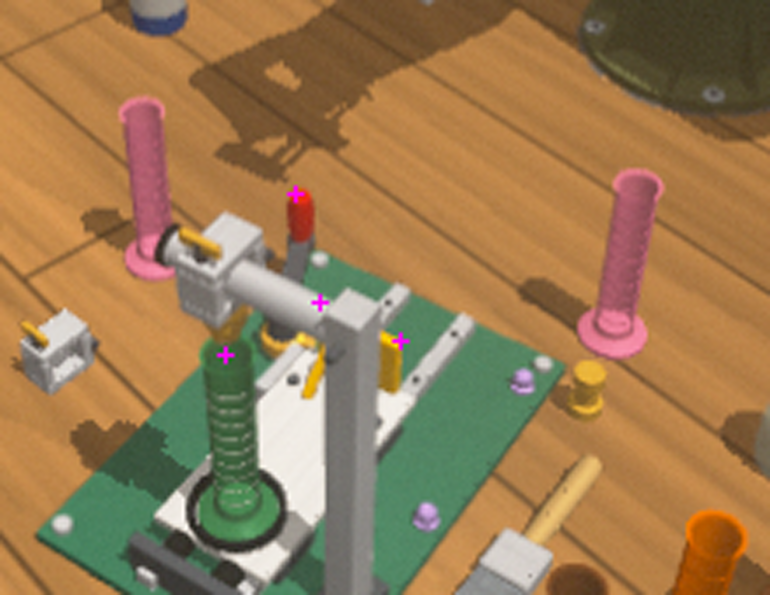

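View pics/top11.png

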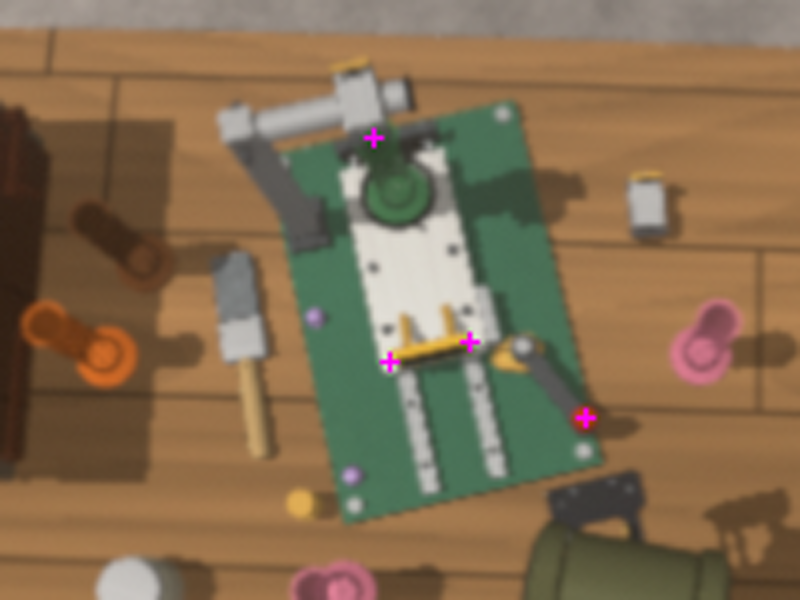

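The lever is on the locked marker and the lobe points at the carriage. The plate is on the home markers, the glass stands upright under the nozzle, and the loose things look unmoved.

```bash
python3 -c "
from cell import manip
print(manip.read_state()['wrist_force']);manip.sign_off()"
```

```text
[-0.97902309  0.0480454  -0.67388939]
the job is handed in; nothing more can be done
```

I swung the cam lever forward to its free stop, pushed the carriage home by the yellow plate, and swung the lever back to lock it. I then backed the arm clear and handed the job in at about 18 s. No verdict was reported, so the result rests on my own checks.

- **Lever:** the last pictures show it on the mark I worked out for its locked stop. It swept about 105°, which matches the 1.83 rad given, and the lobe points at the carriage.
- **Carriage and glass:** the carriage stopped hard at the front, and the plate matches its calculated home position in the pictures. The glass stands upright under the nozzle, and the loose things look unmoved (judged by eye).
- **Robot:** it is touching nothing; the force at the wrist is about 1 N or less.

- **Lever start:** my first reading of the lever was off. It started about 0.3 rad away from its locked position, so I met the free stop earlier than expected.
- **Stop forces:** the fingertip pressed the knob with about 90 N at the free stop. The forces were about 40 N at the front stop and 50 N at the locked stop. All were fingertip contacts, below the 120 N wrist limit.

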